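Click the chopping blade onto the food processor and tug-test it

TASK

Fit the chopping blade (the attachment with two thin swept steel wings, not the one with stubby plastic paddles) on the drive spindle in the small food processor's bowl: lower it on, turn it under light pressure until it drops over the square instead of ramming it down, and press until it clicks fully home. Then prove the catch before anyone switches it on: pull the blade straight up with a steady 12 N or so for about a second. Leave it locked on the spindle, let go, and leave the other things on the worktop where they are.

Things in the scene. Friction and masses are not known exactly. Their poses are not given: they have to be found in the camera images.
- chop_blade: Chopping blade, to be fitted: grey plastic hub 93 mm tall with two thin swept steel wings that reach 62 mm from its axis, 7 to 27 mm above its foot; 0.10 to 0.21 kg. Stands upright on the worktop on its hub (foot 35 mm across, stem 26 to 28 mm). Origin: centre of the hub's underside, z up along the hub.
- blade_head (a point): Centre of the chopping blade's grip head, on the hub's axis 80 mm above its foot: round and ribbed, 30 mm across, from 69 to 91 mm above the foot. Grasp it here from above, at any yaw.
- blade_bore (a point): Mouth of the chopping blade's bore, at the centre of the hub's underside: a 19.2 mm square hole (sides along the blade's x and y, mouth bevelled 1 mm) 8 mm deep, above it a wider space, then 30 to 38 mm up a ramped lip 13 mm wide, with an undercut above it for the catch. The bore ends 60 mm up.
- dough_paddle: The other attachment: same hub and head, but two short thick plastic paddles (20 mm high, reaching 52 mm from the axis). Stands upright on its hub; origin at the centre of its underside. Not wanted: leave it standing.
- processor: Small food processor fixed on the worktop on levelling feet (0 to 6 mm out): white square base 150 mm wide, its top 78 mm above the origin, dial on its front (-x) side; on it a clear round bowl, 132 mm inside at the floor, rim 146 mm above the origin, handle reaching 113 mm from the axis. Origin: centre of the underside, z up. A steel drive spindle stands in the bowl.
- drive_seat (a point): Point on the spindle's axis at the seat (top of the boss on the bowl's floor), 95 mm above the processor's origin, so 95 to 101 mm above the worktop. A blade fully home has its origin here, or up to 4 mm above when lifted in its play. The tug is the pull on the catch while so lifted: the pull at the wrist less the blade's weight (8 to 17 N will do).
- spindle_tip (a point): Domed tip of the spindle, 57 mm above the seat: a round pin 10.4 mm across; from 20 mm above the seat down, a 17 mm square drive. The motor has stopped anywhere: the square's angle is unknown (repeats every 90 degrees). It drags with 0.05 N m, then turns along: press with 3 to 8 N while turning. A hub out of line stops with its foot 18 to 21 mm above the seat.
- catch (a point): Point on the spindle's axis level with its two sprung catch balls, 43.5 mm above the seat. A hub turned into line (within about 8 degrees) drops until its foot is 11 to 13 mm above the seat, where the balls resist; a push of 10 to 20 N clicks it through and home. It then lifts 2 to 4 mm before the balls hold it, stiffly (about 10 N a mm); they let go at 20 to 32 N.
- garlic: Garlic bulb, 56 mm, loose bystander on the worktop; origin under its centre.
- lemon: Lemon, 71 x 53 x 51 mm, loose bystander; origin under its centre.
- tin: Round food tin, 75 mm across, 58 mm tall, at the right on the front edge of the worktop; loose bystander; origin under its centre.
There are look-alikes about, which are no part of the job. What is shaped like the chop_blade but green is not meant.

How it is judged:
On the way, in this order (a step that is already met when the one before it is completed fails the run):
1. the chopping blade is pressed fully home on the drive: hub foot within 4 mm of the seat, past the click (z of chop_blade in the frame of drive_seat between -0.003 and 0.004 m and horizontal distance between chop_blade and drive_seat below 0.004 m and angle between chop_blade's own z axis and vertical below 0.1 rad), for 0.2 s.
2. the seated blade is pulled up against its catch with about 7 to 18 N (9 to 23 N on the sloping catch balls) for 0.4 s, and the catch holds (z of chop_blade in the frame of drive_seat between 0.001 and 0.0055 m and contact force between chop_blade and catch between 9 and 23 N and horizontal distance between chop_blade and drive_seat below 0.004 m and angle between chop_blade's own z axis and vertical below 0.1 rad), for 0.4 s.
At the end, for the whole second after the job is handed in: The chopping blade is locked on the spindle: foot within 4 mm of the seat, within 4 mm of the axis, upright within 0.1 rad, at rest and let go; the dough paddle still stands on the worktop (all of step 1 and linear speed of chop_blade below 0.02 m/s and angle between dough_paddle's own z axis and vertical below 0.1 rad and height (world z) of dough_paddle below 0.01 m); the robot touches nothing.
It fails at once if the blade is rammed down on the drive square out of line, with more than 55 N between them (contact force between chop_blade and processor above 55 N and z of chop_blade in the frame of drive_seat above 0.016 m).
It fails at once if a bystander is moved by more than 30 mm (distance of any of dough_paddle, garlic, lemon, tin from where it was at the start of the episode above 0.03 m).
It also fails if it takes over 67 s, if anything falls off the work surface, if the arm or the gripper's body presses on something with over 40 N, if the wrist force passes 120 N, or if a joint passes its speed limit or range.

ROBOT

A 6-joint arm with a two-finger parallel gripper is mounted at the origin on a cart in front of the work surface, level with it; the furniture and walls round the work are solid. World frame = base frame: x ahead of the robot, y to its left, z up, the work surface at z = 0. Lengths are in m, angles in rad, forces in N, time in s.
With the tool pointing down it reaches from about 0.35 to 1 m from the base axis. Payload 7.1 kg.
Tool frame: the origin (TCP) lies between the finger pads; the fingertips stand 8 mm ahead of it and the grasp point (between the pads) lies 11 mm behind it; z points along the fingers, y is the line along which they close (so a half turn about z gives the same grasp; the last joint's range is limited). The gripper opens to 85 mm and grips with 20 to 120 N. Pads are 22 mm wide; open, the fingers measure 114 mm over their backs; the gripper's body (76 mm by 85 mm) begins 54 mm behind the grasp point. The pads swing forward as they close: fully open they stand 13 mm farther back than shut.
Start: joints at [-1.231, 0.423, 1.63, -0, 1.089, -0.019], TCP at [0.219, -0.585, 0.239] pointing down, gripper open.
Joint ranges: [-3, 3], [-0.9, 2.11], [0.09, 2.58], [-1.31, 4.45], [0.11, 2.69], [-2.54, 2.54]. Speed limits (rad/s): [2.39, 2.39, 3.01, 3.14, 3.14, 3.14].

INTERFACE

Orientations are given as a unit quaternion [x, y, z, w].
In Python, from workcell import sensors, cams, order gives the robot as it stands.
- The arm moves only by the shell command python3 -m handwheel 'ROWS' [FORCE]. ROWS is JSON, a list of rows, each a list of 5 numbers: the closure, from -1 (fully open) to 1 (shut), then the shift along the tool's x, y, z in m, then the turn about the tool's z in degrees. A call has 1 to 5 rows; each row is the pose to reach, as a shift and turn from the pose commanded when the call began, along the tool's axes at that moment; what a row does not reach only later rows make up. A row lasts 1/8 s, in which the tool goes at most 62.5 mm and 10.7 degrees, less where a joint would pass 70% of its speed; a pose out of reach is approached as far as the arm can. A call with a gripper value outside its range is refused whole. The fingers move at their own pace and stop on an object; FORCE is the grip in N (left out, the last holds). Time passes only in rows, so rows that repeat a pose let the fingers close. It gives the time, the measured TCP pose, the force, the opening and the grip force at its end, in the units of the state.
- sensors.sense(): the state, without advancing time (a new reading comes with each control period).
- cams.snapshot(name): name is "side" or "top"; returns the picture (420x560x3 uint8, red, green, blue); there is no depth.
- cams.get_calibration(name): a dict with "mtx" (3x3 intrinsics, pixels), "R" (3x3) and "t" (3): a world point X has camera coordinates R X + t. Camera axes: x right, y down, z forward; pixel columns grow to the right and rows downward; lengths in m; the calibration is good to about 2 mm. A picture is of the moment at which its call begins. get_calibration takes no time and is no camera call.
- order.finish_job(): hands the job in; it is judged then, once.
The state is a dict: "clock": time; "joint_pos": joint angles; "dq": joint speeds; "joint_torque": joint torques, N m; "ee_pos": TCP position; "eef_rot": TCP orientation; "ft_force": force on the tool from outside, world axes, zero at the start; "moment": the same for the moment, N m; "grip_width": opening from 0.0 (shut) to 1.0 (fully open); "gripper_force": force on a finger pad.
Only numpy, scipy, OpenCV 4.12 (cv2) and the standard library are available. Lean on these libraries where they do the work, as an engineer would, in place of code of your own. Each camera call takes 0.05 s, during which the arm holds its last target. There are 200 camera calls.

## Working session

There is one attempt and no reset: what is moved stays moved. The work goes in short steps, Python scripts to look and compute and a shell command to move; the robot and the scene stay as the last step left them, time stands still between calls to the robot, and variables do not carry over. Pictures are saved under pics/ and viewed, at most 10 in all, crops included, and the job is handed in when it is done.

```bash
mkdir -p pics; ls
python3 - <<'E'
from workcell import sensors,cams
import cv2,numpy as np
for n in("side","top"):
    im=cams.snapshot(n); cv2.imwrite(f"pics/{n}0.png",im[:,:,::-1])
    c=cams.get_calibration(n); print(n,np.round(c["mtx"],1).tolist(),np.round(c["R"],3).tolist(),np.round(c["t"],3), "pos",np.round(-np.array(c["R"]).T@c["t"],3))
print(sensors.sense())
E
```

```text
pics
side [[402.5, 0.0, 279.6], [0.0, 402.5, 203.3], [0.0, 0.0, 1.0]] [[0.832, -0.554, -0.025], [-0.217, -0.284, -0.934], [0.511, 0.783, -0.356]] [-0.429  0.218  0.958] pos [-0.085 -0.926  0.534]
top [[455.2, 0.0, 277.7], [0.0, 455.2, 211.5], [0.0, 0.0, 1.0]] [[0.007, -1.0, -0.007], [-0.983, -0.005, -0.183], [0.183, 0.009, -0.983]] [-1.000e-03  5.410e-01  1.142e+00] pos [ 0.323 -0.008  1.222]
{'clock': 0.1, 'joint_pos': array([-1.23103166e+00,  4.23783785e-01,  1.63061140e+00,  6.64087284e-06,
        1.08859303e+00, -1.90053774e-02]), 'dq': array([ 0.00087988, -0.00240366, -0.00213782,  0.00071768,  0.00016366,
        0.00074415]), 'joint_torque': array([-1.31626493e-03, -5.58430016e+01, -2.82442993e+01, -7.32701255e-05,
        2.97386432e-03,  1.12447387e-05]), 'ee_pos': array([ 0.21931381, -0.58474328,  0.23861218]), 'eef_rot': array([ 9.83953641e-01,  1.78422939e-01, -1.08527694e-04, -6.89295609e-04]), 'ft_force': array([-0.33449884,  0.41046972, -0.56544136]), 'moment': array([ 0.00582507, -0.03316647,  0.02481613]), 'gripper_force': 0.0, 'grip_width': 0.9983191929632591}
```

View pics/side0.png

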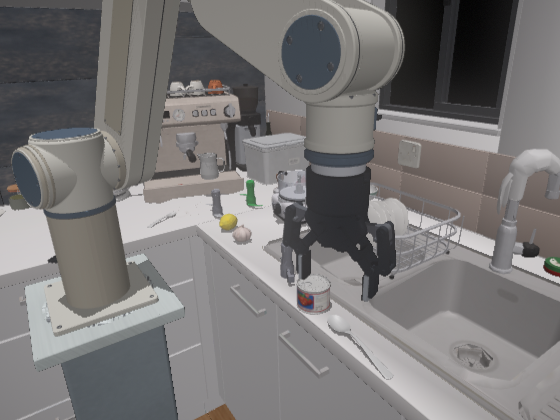

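View pics/top0.png

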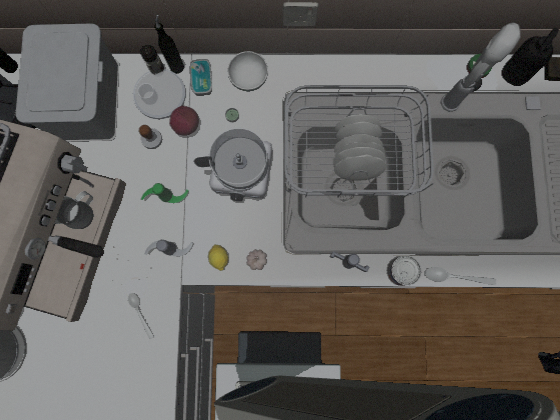

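Side view: a grey hub at about (217,202), a green one at (250,192), the processor hidden behind the gripper at about (300,195), and the tin at (313,293). Top view candidates are the grey thin-winged one at (165,246), the green look-alike at (160,190) and a grey stubby one at (350,260). The description fits (165,246), so I'll check it in one crop.

Run:
```python
import cv2,numpy as np
t=cv2.imread("pics/top0.png")
f=lambda x,y,w,h:cv2.resize(t[y:y+h,x:x+w],(390,290),interpolation=cv2.INTER_CUBIC)
s=cv2.imread("pics/side0.png")
g=lambda x,y,w,h:cv2.resize(s[y:y+h,x:x+w],(390,290),interpolation=cv2.INTER_CUBIC)
cv2.imwrite("pics/crop1.png",np.vstack([np.hstack([f(130,205,78,58),f(312,232,78,58)]),np.hstack([f(185,115,104,77),g(190,165,104,77)])]))
```

```text
(no output)
```

View pics/crop1.png

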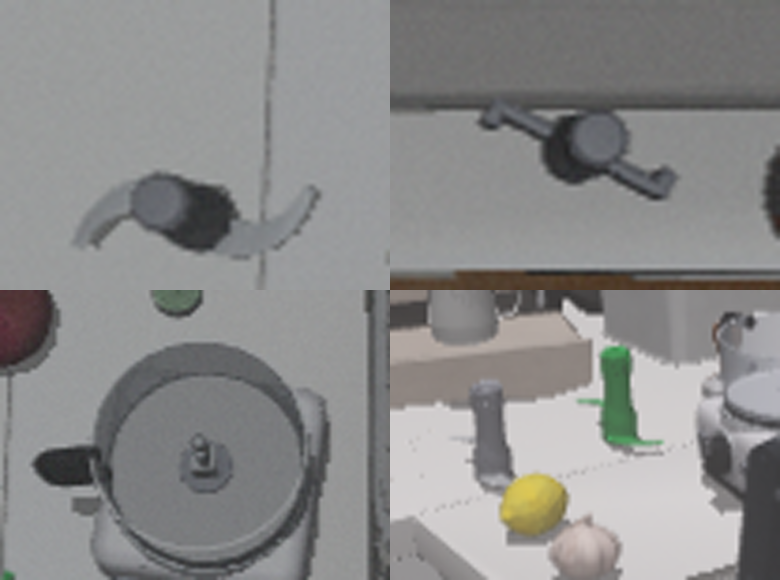

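The crop settles it: the target is at top (162,246), with thin swept steel wings, and the one at (350,260) has stubby paddles. In the top view the spindle tip is at about (237.5,155) and the boss at about (240,162).

```bash
cat > h.py <<'E'
import cv2,numpy as np
from workcell import sensors,cams
from scipy.spatial.transform import Rotation as Ro
C={n:{k:np.array(v) for k,v in cams.get_calibration(n).items()} for n in("side","top")}
def ray(n,u,v):
    c=C[n]; d=c["R"].T@np.linalg.inv(c["mtx"])@[u,v,1]; return -c["R"].T@c["t"],d/np.linalg.norm(d)
def plane(n,u,v,z):
    o,d=ray(n,u,v); return o+d*(z-o[2])/d[2]
def tri(a,b):
    o1,d1=ray("top",*a);o2,d2=ray("side",*b)
    s=np.linalg.lstsq(np.c_[d1,-d2],o2-o1,rcond=None)[0]
    p,q=o1+d1*s[0],o2+d2*s[1]; return np.round((p+q)/2,4),round(float(np.linalg.norm(p-q)),4)
def proj(n,X):
    c=C[n];p=c["mtx"]@(c["R"]@X+c["t"]);return np.round(p[:2]/p[2],1)
def need(x,y,z,yaw=0):
    s=sensors.sense();R=Ro.from_quat(s["eef_rot"]).as_matrix()
    print("tool shift mm",np.round(1000*R.T@(np.array([x,y,z])-s["ee_pos"]),1),"ee",np.round(s["ee_pos"],4))
E
python3 - <<'E'
from h import *
print(tri((162,245.6),(215.9,189.8)))
print("head plane91",plane("top",162,245.6,.091), plane("side",215.9,189.8,.091))
print("dough head",plane("top",351.5,260,.09))
for z in(.152,.158):print("tip",plane("top",237.5,155,z))
for z in(.095,.101):print("boss",plane("top",239.9,161.9,z))
print("lemon,garlic,tin",plane("top",218,257,.02),plane("top",257,259,.02),plane("top",405,270,.05))
print(proj("side",np.array([.43,.08,.155])))
print("R",np.round(Ro.from_quat(sensors.sense()["eef_rot"]).as_matrix(),3).tolist())
need(.24,.27,.25)
E
```

```text
(array([0.447 , 0.2902, 0.0903]), 0.0039)
head plane91 [0.4451271  0.29079389 0.091     ] [0.44791114 0.28753506 0.091     ]
dough head [ 0.41233787 -0.181224    0.09      ]
tip [0.66220462 0.10134397 0.152     ]
tip [0.66030351 0.10073326 0.158     ]
boss [0.66181793 0.10054165 0.095     ]
boss [0.66001503 0.0999661  0.101     ]
lemon,garlic,tin [0.42351339 0.15981162 0.02      ] [0.41889952 0.05675409 0.02      ] [ 0.3908939  -0.32317733  0.05      ]
[238.9 188.6]
R [[0.936, 0.351, -0.0], [0.351, -0.936, 0.001], [0.0, -0.001, -1.0]]
tool shift mm [ 319.5 -793.1  -10.3] ee [ 0.2193 -0.5847  0.2386]
```

Blade axis measured at about (0.446, 0.290) with head top at 0.090, which matches the text. The spindle is at about (0.661, 0.101), with tip and boss rays agreeing. I'll move towards the blade while turning the wrist towards mid-range.

```bash
python3 -m handwheel '[[-1,0.047,-0.040,0,-10],[-1,0.094,-0.08,0,-20],[-1,0.141,-0.12,0,-30],[-1,0.188,-0.16,0,-40],[-1,0.235,-0.2,0,-50]]' 40; python3 -c "
from h import *
need(.446,.290,.20);print(Ro.from_quat(sensors.sense()['eef_rot']).as_matrix().round(3).tolist(),sensors.sense()['joint_pos'].round(2))"
```

```text
clock: 0.72
ee_pos: [0.3698, -0.3136, 0.2392]
eef_rot: [0.815, 0.58, 0.0, -0.0]
ft_force: [1.7, -1.3, 0.1]
grip_width: 1.004
gripper_force: 0.0
tool shift mm [ 595.2 -125.9   39.3] ee [ 0.3698 -0.3136  0.2392]
[[0.328, 0.945, -0.0], [0.945, -0.328, 0.0], [0.0, -0.0, -1.0]] [-0.73  0.22  1.93  0.    0.99 -0.39]
```

```bash
python3 -m handwheel '[[-1,0.06,-0.013,0,-8],[-1,0.12,-0.025,0,-16],[-1,0.18,-0.038,0,-24],[-1,0.24,-0.05,0,-32],[-1,0.3,-0.063,0,-40]]' 40; python3 -c "
from h import *
need(.446,.290,.20);print(Ro.from_quat(sensors.sense()['eef_rot']).as_matrix().round(3).tolist(),sensors.sense()['joint_pos'].round(2))"
```

```text
clock: 1.35
ee_pos: [0.4096, -0.0096, 0.2394]
eef_rot: [0.568, 0.823, 0.0, 0.0]
ft_force: [0.9, -0.7, -0.4]
grip_width: 1.0
gripper_force: 0.0
tool shift mm [267.2 140.4  39.4] ee [ 0.4096 -0.0096  0.2394]
[[-0.355, 0.935, 0.0], [0.935, 0.355, -0.0], [-0.0, 0.0, -1.0]] [-0.05  0.1   2.08 -0.    0.96 -0.42]
```

```bash
python3 -m handwheel '[[-1,0.053,0.028,0,0],[-1,0.107,0.056,0,0],[-1,0.16,0.084,0,0],[-1,0.214,0.112,0,0],[-1,0.267,0.14,0.03,0]]' 40
python3 - <<'E'
from h import *
for n in("side","top"): cv2.imwrite(f"pics/{n}1.png",cams.snapshot(n)[:,:,::-1])
need(.446,.290,.067);print(sensors.sense()['joint_pos'].round(2))
a=cv2.imread("pics/side1.png")
f=lambda x,y,w,h:cv2.resize(a[y:y+h,x:x+w],(390,390),interpolation=cv2.INTER_CUBIC)
cv2.imwrite("pics/c2.png",np.hstack([f(160,130,97,97),f(260,140,97,97)]))
print(proj("side",np.array([.661,.1005,.155])),proj("side",np.array([.661,.1005,.098])))
E
```

```text
clock: 1.98
ee_pos: [0.4478, 0.2867, 0.2127]
eef_rot: [0.569, 0.822, 0.002, 0.001]
ft_force: [1.0, -0.3, -0.0]
grip_width: 0.997
gripper_force: 0.0
tool shift mm [  2.3   1.5 141.7] ee [0.4458 0.2874 0.2087]
[0.55 0.33 1.86 0.   0.96 0.19]
[298.3 173. ] [298.4 189.5]
```

View pics/c2.png

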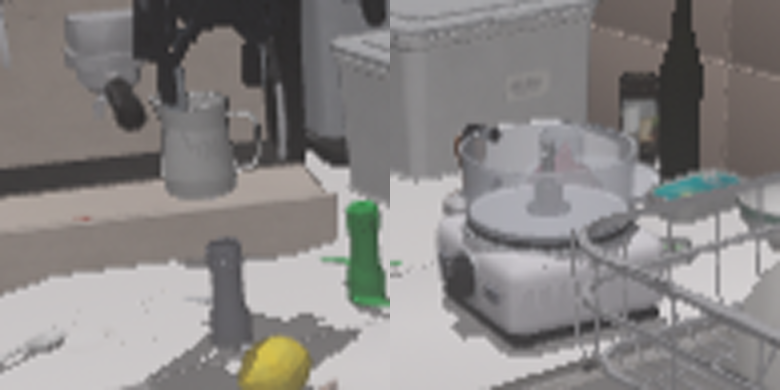

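Side crop: blade head at (216,191) with the gripper above it. The spindle tip is at (299,173) and the boss at (299,191), within 2 px of the prediction. Descending to grasp.

```bash
python3 -m handwheel '[[-1,0.001,0.001,0.03,0],[-1,0.002,0.002,0.065,0],[-1,0.002,0.002,0.1,0],[-1,0.002,0.002,0.130,0],[-1,0.002,0.002,0.138,0]]' 40
python3 - <<'E'
from h import *
for n in("side","top"): cv2.imwrite(f"pics/{n}2.png",cams.snapshot(n)[:,:,::-1])
need(.446,.290,.069);print(sensors.sense()['ft_force'])
a=cv2.imread("pics/side2.png");b=cv2.imread("pics/top2.png")
f=lambda a,x,y,w,h:cv2.resize(a[y:y+h,x:x+w],(390,390),interpolation=cv2.INTER_CUBIC)
cv2.imwrite("pics/c3.png",np.hstack([f(a,170,150,78,78),f(b,120,205,78,78)]))
E
```

```text
clock: 2.7
ee_pos: [0.4465, 0.2849, 0.0718]
eef_rot: [0.57, 0.822, -0.002, -0.001]
ft_force: [-0.1, 0.1, 0.3]
grip_width: 1.004
gripper_force: 0.0
tool shift mm [4.7 0.2 4. ] ee [0.4474 0.2856 0.073 ]
[ 0.66168303 -0.30912564  0.74063874]
```

View pics/c3.png

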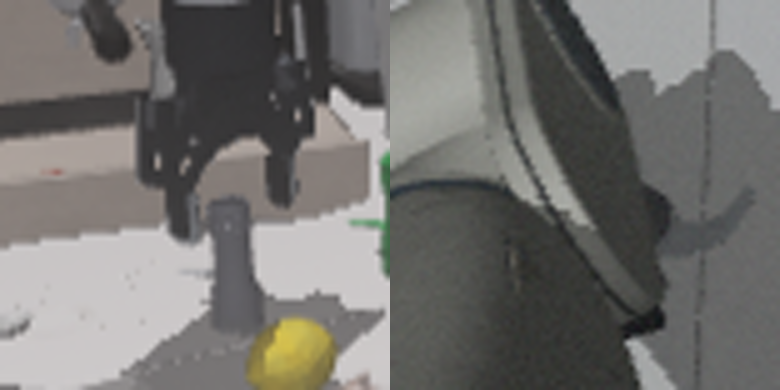

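Side crop: the head at crop (225,210) stands between the fingertips (185,235) and (280,205), about centred. Closing.

```bash
python3 -m handwheel '[[-1,0.003,0,0.003,0],[0,0.003,0,0.003,0],[1,0.003,0,0.003,0],[1,0.003,0,0.003,0],[1,0.003,0,0.003,0]]' 60;  python3 -m handwheel '[[1,0,0,0,0],[1,0,0,0,0],[1,0,0,-0.02,0],[1,0,0,-0.05,0],[1,0,0,-0.1,0]]' 60; python3 -m handwheel '[[1,0,0,-0.03,0],[1,0,0,-0.06,0],[1,0,0,-0.09,0],[1,0,0,-0.12,0],[1,0,0,-0.12,0]]' 60; python3 -c "
from h import *
need(.661,.1005,.27);print(sensors.sense()['joint_pos'].round(2))"
```

```text
clock: 3.42
ee_pos: [0.447, 0.2892, 0.071]
eef_rot: [0.57, 0.822, 0.0, 0.0]
ft_force: [-1.4, -0.4, 5.4]
grip_width: 0.33
gripper_force: 58.7
clock: 4.05
ee_pos: [0.4454, 0.2882, 0.1699]
eef_rot: [0.57, 0.822, -0.002, -0.001]
ft_force: [0.5, -0.2, -1.0]
grip_width: 0.339
gripper_force: 59.4
clock: 4.68
ee_pos: [0.4476, 0.2895, 0.2923]
eef_rot: [0.57, 0.822, 0.002, 0.001]
ft_force: [0.6, 0.4, -2.5]
grip_width: 0.332
gripper_force: 59.6
tool shift mm [-252.   133.3   22.6] ee [0.4476 0.2895 0.2923]
[ 0.55  0.22  1.78 -0.    1.13  0.19]
```

Blade lifted (grip width 0.33, about 28–30 mm). Moving above the spindle.

```bash
python3 -m handwheel '[[1,-0.05,0.027,0,0],[1,-0.1,0.053,0,0],[1,-0.15,0.08,0,0],[1,-0.2,0.107,0,0],[1,-0.23,0.122,0,0]]' 60;  python3 -m handwheel '[[1,-0.011,0.006,0,0],[1,-0.022,0.011,0.01,0],[1,-0.022,0.011,0.02,0],[1,-0.022,0.011,0.03,0],[1,-0.022,0.011,0.03,0]]' 60
python3 - <<'E'
from h import *
for n in("side","top"): cv2.imwrite(f"pics/{n}3.png",cams.snapshot(n)[:,:,::-1])
need(.661,.1005,.25)
a=cv2.imread("pics/side3.png");b=cv2.imread("pics/top3.png")
f=lambda a,x,y,w,h:cv2.resize(a[y:y+h,x:x+w],(390,520),interpolation=cv2.INTER_CUBIC)
cv2.imwrite("pics/c4.png",np.hstack([f(a,265,130,65,87),f(b,200,110,90,120)]))
E
```

```text
clock: 5.3
ee_pos: [0.6426, 0.1142, 0.2878]
eef_rot: [0.57, 0.821, -0.001, -0.001]
ft_force: [0.8, 0.3, -1.6]
grip_width: 0.331
gripper_force: 59.7
clock: 5.92
ee_pos: [0.6585, 0.1004, 0.259]
eef_rot: [0.569, 0.822, -0.001, -0.001]
ft_force: [0.8, -0.1, -1.7]
grip_width: 0.333
gripper_force: 59.7
tool shift mm [-0.4  1.5 10.4] ee [0.6595 0.1003 0.2604]
```

View pics/c4.png

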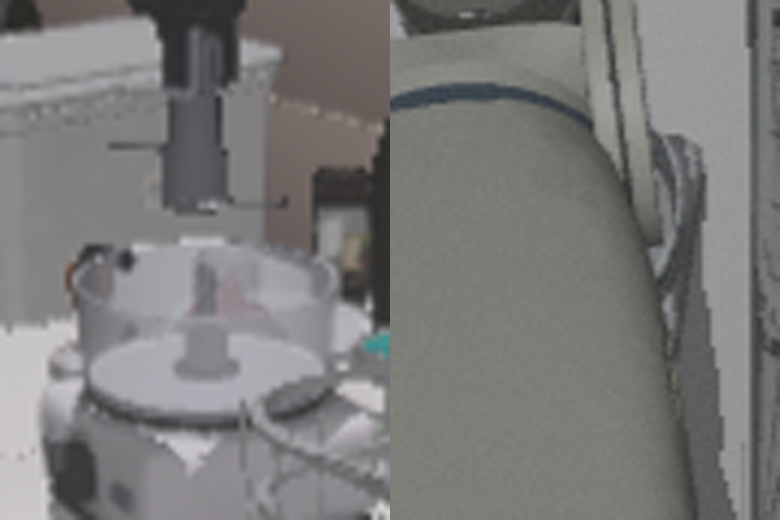

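Side crop: the hub foot is centred at about (195,205) and the spindle pin at about (206,290), so the blade is left of the spindle in this view. The top view is hidden by the arm. I'll get sub-pixel columns from the profiles.

Run:
```python
import cv2
g=cv2.cvtColor(cv2.imread("pics/side3.png"),cv2.COLOR_BGR2GRAY)
for v in(148,157,160,163): print(v,g[v,288:308])
print()
for v in(173,175,177,179,181,183,185,187,189,191): print(v,g[v,288:310])
```

```text
148 [129 121 121 129 130  71  78  84  88  89  89  86  82  55 123 127 128 128
 127 128]
157 [129 127 127 128  81  81  86  88  90  92  92  90  87  83  85 125 128 128
 128 127]
160 [129 136 130 123  81  81  85  88  90  92  90  89  87  82  82 125 127 127
 128 128]
163 [126 137 135 127  78  81  86  95  89  89 105 105 120 102  97  76 120 123
 123 123]

173 [156 160 161 161 162 163 164 165 165 147 140 147 151 153 154 154 153 153
 149 150 155 162]
175 [159 160 161 162 163 163 164 165 165 133 110 117 120 148 150 145 146 147
 145 141 155 162]
177 [159 160 161 162 163 164 164 164 164 137 113 116 106 129 141 144 139 146
 145 141 155 162]
179 [159 160 162 162 163 164 164 165 167 139 116 111 117 142 139 137 139 144
 158 157 169 172]
181 [159 162 162 163 164 165 170 172 162 124 111 116 113 139 141 140 138 140
 139 135 139 156]
183 [147 148 150 145 153 160 162 154 151 147 149 151 151 152 152 146 145 145
 145 145 143 142]
185 [145 147 152 153 160 160 155 147 136 132 134 135 134 133 138 150 154 154
 153 150 146 145]
187 [179 179 179 172 173 173 174 164 135 133 134 136 136 135 135 171 174 174
 174 174 174 174]
189 [172 172 172 172 173 173 169 158 135 133 134 136 135 135 135 164 168 172
 173 172 172 172]
191 [172 172 172 172 173 164 130 127 127 130 133 134 134 131 130 127 129 170
 173 173 172 172]
```

```bash
python3 -m handwheel '[[1,0,0,0,10],[1,0,0,0,20],[1,0,0,0,30],[1,0,0,0,40],[1,0,0,0,50]]' 60;  python3 -m handwheel '[[1,0,0,0,10],[1,0,0,0,20],[1,0,0,0,30],[1,0,0,0,40],[1,0,0,0,40]]' 60
python3 - <<'E'
from h import *
cv2.imwrite("pics/side4.png",cams.snapshot("side")[:,:,::-1])
s=sensors.sense();print(s["ee_pos"].round(4),s["joint_pos"].round(2))
g=cv2.cvtColor(cv2.imread("pics/side4.png"),cv2.COLOR_BGR2GRAY)
for v in(148,157,160,163): print(v,g[v,288:308])
E
```

```text
clock: 6.65
ee_pos: [0.6599, 0.1001, 0.2612]
eef_rot: [0.865, 0.502, 0.001, 0.0]
ft_force: [-0.3, -0.4, -2.1]
grip_width: 0.331
gripper_force: 59.7
clock: 7.28
ee_pos: [0.6599, 0.1, 0.2611]
eef_rot: [0.984, 0.179, 0.001, 0.0]
ft_force: [0.4, 1.0, -2.1]
grip_width: 0.331
gripper_force: 59.7
[0.6598 0.1    0.2609] [0.13 0.46 1.51 0.   1.17 1.34]
148 [129 121 121 129 130 130 128  71  79  85  88  90  89  86  82  55 125 128
 127 128]
157 [129 128 127 128 128 129  81  80  85  89  90  92  91  89  87  84  84 102
 103 113]
160 [135 142 139 133  77  77  77  82  85  88  89  92  91  89  87  82  83 125
 128 128]
163 [128 138 135 128 128 129  92  79  83  88  91  91  90  88  83  94  87 125
 127 128]
```

Rotating by 90° moved the hub from column 297.0 to 299.0, so it sits about 4.6 mm along +tool x from the TCP. The spindle column is 298.9. I'll correct for that and descend to just above the tip.

```bash
python3 -m handwheel '[[1,-0.0026,0.001,0.01,0],[1,-0.0026,0.001,0.02,0],[1,-0.0026,0.001,0.025,0],[1,-0.0026,0.001,0.025,0]]' 60
python3 - <<'E'
from h import *
cv2.imwrite("pics/side5.png",cams.snapshot("side")[:,:,::-1])
s=sensors.sense();print(s["ee_pos"].round(4),s["ft_force"].round(2))
g=cv2.cvtColor(cv2.imread("pics/side5.png"),cv2.COLOR_BGR2GRAY)
for v in(152,156,160,164,168,170,172,174): print(v,g[v,288:310])
E
```

```text
clock: 7.82
ee_pos: [0.6573, 0.0978, 0.2345]
eef_rot: [0.984, 0.179, -0.001, -0.0]
ft_force: [-0.1, -0.3, -2.1]
grip_width: 0.334
gripper_force: 59.7
[0.6576 0.0979 0.235 ] [-0.05 -0.38 -1.21]
152 [128 128 127 127  85  77  76  75  81  85  87  89  72 103 101  81  71  92
 125 126 125 110]
156 [128 127 126 127 127 127 127  82  81  86  88  90  89  86  80 125 128 128
 128 128 125 103]
160 [128 136 130 122 125 129 118  82  83  88  90  93  90  87  82 116 126 127
 128 128 125  99]
164 [125 136 136 134 134 133  83  81  86  89  91  93  91  89  87  83  81  92
  93  94  93  94]
168 [139 136 136 123 121 135  84  83  86  89  91  92  91  89  86  82  66 123
 126 126 119  96]
170 [151 165 152 148 127 128  84  83  86  90  91  91  91  89  86  82  96 129
 133 127 117 106]
172 [157 160 161 161 163 163 150 125 116 103 103 104 104 110 110 128 153 153
 150 155 145 133]
174 [157 160 161 162 163 163 164 164 165 145 114 127 141 148 150 149 149 148
 145 141 155 162]
```

Hub column is about 298.8 against 298.85 for the spindle. Descending gently and watching the force.

```bash
python3 -m handwheel '[[1,0,0,0.005,0],[1,0,0,0.01,0],[1,0,0,0.014,0],[1,0,0,0.014,0]]' 60; python3 -m handwheel '[[1,0,0,0.004,0],[1,0,0,0.008,0],[1,0,0,0.01,0],[1,0,0,0.01,0]]' 60;python3 -c "
from h import *
s=sensors.sense();print(s['ee_pos'].round(4),s['ft_force'].round(2),s['moment'].round(3))"
```

```text
clock: 8.38
ee_pos: [0.6573, 0.0979, 0.2208]
eef_rot: [0.984, 0.178, -0.0, -0.0]
ft_force: [-0.2, -0.6, -2.0]
grip_width: 0.332
gripper_force: 59.7
clock: 8.88
ee_pos: [0.6575, 0.0979, 0.2111]
eef_rot: [0.984, 0.178, -0.0, -0.0]
ft_force: [-0.3, -0.4, -1.5]
grip_width: 0.333
gripper_force: 59.7
[0.6575 0.0979 0.2111] [-0.28 -0.37 -1.49] [-0.013 -0.036  0.007]
```

Pin is in the mouth with no contact force. Continuing in small steps.

```bash
python3 -m handwheel '[[1,0,0,0.004,0],[1,0,0,0.008,0],[1,0,0,0.01,0],[1,0,0,0.01,0]]' 60; python3 -m handwheel '[[1,0,0,0.002,0],[1,0,0,0.004,0],[1,0,0,0.005,0],[1,0,0,0.005,0]]' 60
```

```text
clock: 9.38
ee_pos: [0.6575, 0.0979, 0.2011]
eef_rot: [0.984, 0.178, -0.0, -0.0]
ft_force: [-0.9, -0.5, -1.6]
grip_width: 0.334
gripper_force: 59.7
clock: 9.88
ee_pos: [0.6576, 0.0979, 0.1962]
eef_rot: [0.984, 0.178, -0.0, -0.0]
ft_force: [0.3, 0.0, -1.5]
grip_width: 0.332
gripper_force: 59.7
```

```bash
python3 -m handwheel '[[1,0,0,0.002,0],[1,0,0,0.003,0],[1,0,0,0.003,0]]' 60; python3 -m handwheel '[[1,0,0,0.002,0],[1,0,0,0.003,0],[1,0,0,0.003,0]]' 60
```

```text
clock: 10.25
ee_pos: [0.6575, 0.0979, 0.1932]
eef_rot: [0.984, 0.178, -0.0, -0.0]
ft_force: [-0.0, -0.7, -1.0]
grip_width: 0.329
gripper_force: 59.7
clock: 10.62
ee_pos: [0.6576, 0.0979, 0.1902]
eef_rot: [0.984, 0.178, -0.0, -0.0]
ft_force: [1.1, 0.3, -1.9]
grip_width: 0.333
gripper_force: 59.7
```

```bash
python3 -m handwheel '[[1,0,0,0.001,0],[1,0,0,0.002,0],[1,0,0,0.002,0]]' 60; python3 -m handwheel '[[1,0,0,0.001,0],[1,0,0,0.002,0],[1,0,0,0.002,0]]' 60
```

```text
clock: 11.0
ee_pos: [0.6576, 0.0979, 0.1882]
eef_rot: [0.984, 0.178, -0.0, -0.0]
ft_force: [-0.2, 0.2, -1.7]
grip_width: 0.332
gripper_force: 59.7
clock: 11.38
ee_pos: [0.658, 0.098, 0.1869]
eef_rot: [0.984, 0.178, 0.001, -0.0]
ft_force: [-0.4, 0.9, 2.9]
grip_width: 0.335
gripper_force: 60.1
```

Contact: foot about 0.116, with roughly 4.5 N pressing on the square. Turning about the blade axis (eccentricity compensated) under this pressure.

```bash
python3 -m handwheel '[[1,0,0.0004,0.0002,-5],[1,0.0001,0.0008,0.0004,-10],[1,0.0002,0.0012,0.0004,-15]]' 60
```

```text
clock: 11.75
ee_pos: [0.659, 0.0969, 0.1867]
eef_rot: [0.952, 0.307, 0.001, 0.0]
ft_force: [0.2, 0.3, 2.7]
grip_width: 0.33
gripper_force: 60.1
```

```bash
python3 -m handwheel '[[1,0,0.0004,0,-5],[1,0.0001,0.0008,0,-10],[1,0.0002,0.0012,0,-15]]' 60; python3 -c "
from h import *
s=sensors.sense();print(s['ee_pos'].round(4),s['ft_force'].round(2),s['moment'].round(3))"
```

```text
clock: 12.12
ee_pos: [0.6597, 0.0962, 0.1864]
eef_rot: [0.904, 0.428, 0.001, 0.0]
ft_force: [-0.2, 0.9, -0.0]
grip_width: 0.335
gripper_force: 60.1
[0.6597 0.0962 0.1864] [-0.23  0.87 -0.01] [ 0.408 -0.072 -0.009]
```

```bash
python3 -m handwheel '[[1,0,0.0004,0.0004,-5],[1,0.0001,0.0008,0.0008,-10],[1,0.0001,0.0008,0.0008,-10]]' 60
```

```text
clock: 12.5
ee_pos: [0.6598, 0.096, 0.1852]
eef_rot: [0.864, 0.504, 0.0, -0.0]
ft_force: [0.5, 2.6, -0.3]
grip_width: 0.332
gripper_force: 59.8
```

```bash
python3 -m handwheel '[[1,0,0,0.0007,0],[1,0,0,0.0015,0],[1,0,0,0.0015,0]]' 60
```

```text
clock: 12.88
ee_pos: [0.6594, 0.0958, 0.1833]
eef_rot: [0.864, 0.504, -0.0, -0.0]
ft_force: [-0.4, 4.0, -2.4]
grip_width: 0.331
gripper_force: 59.6
```

Hub has dropped over the square. Easing the lateral load (+y) and continuing down to the balls.

```bash
python3 -m handwheel '[[1,0.0006,-0.0003,0.001,0],[1,0.0006,-0.0003,0.002,0],[1,0.0006,-0.0003,0.003,0],[1,0.0006,-0.0003,0.003,0]]' 60
```

```text
clock: 13.38
ee_pos: [0.6599, 0.0962, 0.1806]
eef_rot: [0.864, 0.504, 0.0, 0.0]
ft_force: [0.1, 3.9, -2.1]
grip_width: 0.331
gripper_force: 59.7
```

```bash
python3 -m handwheel '[[1,0,0,0.001,0],[1,0,0,0.002,0],[1,0,0,0.003,0],[1,0,0,0.003,0]]' 60
```

```text
clock: 13.88
ee_pos: [0.6602, 0.0964, 0.179]
eef_rot: [0.864, 0.504, 0.001, 0.0]
ft_force: [-2.6, 3.3, 7.1]
grip_width: 0.327
gripper_force: 60.7
```

At the balls (about 9 N). Pressing through.

```bash
python3 -m handwheel '[[1,0.0003,-0.0005,0.001,0],[1,0.0003,-0.0005,0.002,0],[1,0.0003,-0.0005,0.003,0],[1,0.0003,-0.0005,0.003,0]]' 60
```

```text
clock: 14.38
ee_pos: [0.6603, 0.0968, 0.1766]
eef_rot: [0.864, 0.504, 0.001, 0.001]
ft_force: [-2.6, 3.3, 10.5]
grip_width: 0.333
gripper_force: 61.1
```

```bash
python3 -m handwheel '[[1,0.0,0,0.001,0],[1,0.0,0,0.002,0],[1,0.0,0,0.003,0],[1,0,0,0.003,0]]' 60;python3 -m handwheel '[[1,0.0,0,0.001,0],[1,0.0,0,0.002,0],[1,0,0,0.002,0]]' 60
```

```text
clock: 14.88
ee_pos: [0.6597, 0.0965, 0.171]
eef_rot: [0.864, 0.504, 0.0, 0.0]
ft_force: [3.1, 2.4, -5.8]
grip_width: 0.336
gripper_force: 59.8
clock: 15.25
ee_pos: [0.6592, 0.0966, 0.1693]
eef_rot: [0.864, 0.504, -0.0, -0.0]
ft_force: [0.9, 2.5, -2.4]
grip_width: 0.335
gripper_force: 60.1
```

Clicked through. Continuing until the foot seats.

```bash
python3 -m handwheel '[[1,0.0,0,0.001,0],[1,0.0,0,0.002,0],[1,0,0,0.002,0]]' 60;python3 -m handwheel '[[1,0.0,0,0.0005,0],[1,0.0,0,0.001,0],[1,0,0,0.001,0]]' 60
```

```text
clock: 15.62
ee_pos: [0.6594, 0.0967, 0.1675]
eef_rot: [0.864, 0.504, -0.0, -0.0]
ft_force: [-0.3, 0.9, -2.4]
grip_width: 0.33
gripper_force: 60.1
clock: 16.0
ee_pos: [0.6596, 0.0969, 0.1672]
eef_rot: [0.864, 0.504, 0.0, -0.0]
ft_force: [-1.5, 3.8, 3.9]
grip_width: 0.334
gripper_force: 60.9
```

Seated (TCP 0.1672). A short press, then pull up gradually against the catch.

```bash
python3 -m handwheel '[[1,0,0,0.001,0],[1,0,0,0.001,0],[1,0,0,0.001,0],[1,0,0,0.001,0]]' 80;python3 -m handwheel '[[1,0,0,-0.001,0],[1,0,0,-0.002,0],[1,0,0,-0.003,0],[1,0,0,-0.004,0],[1,0,0,-0.004,0]]' 80
```

```text
clock: 16.5
ee_pos: [0.6599, 0.0972, 0.1672]
eef_rot: [0.864, 0.504, 0.001, -0.0]
ft_force: [-3.8, 3.9, 10.4]
grip_width: 0.326
gripper_force: 78.1
clock: 17.12
ee_pos: [0.6594, 0.0966, 0.1693]
eef_rot: [0.864, 0.504, -0.0, -0.0]
ft_force: [0.3, 2.5, -3.4]
grip_width: 0.321
gripper_force: 78.9
```

```bash
python3 -m handwheel '[[1,0,0,-0.0005,0],[1,0,0,-0.001,0],[1,0,0,-0.001,0]]' 80
```

```text
clock: 17.5
ee_pos: [0.6594, 0.0967, 0.1703]
eef_rot: [0.864, 0.504, -0.0, -0.0]
ft_force: [0.6, 2.6, -6.6]
grip_width: 0.328
gripper_force: 79.2
```

```bash
python3 -m handwheel '[[1,0,0,-0.0005,0],[1,0,0,-0.001,0],[1,0,0,-0.001,0]]' 80
```

```text
clock: 17.88
ee_pos: [0.6595, 0.0967, 0.1713]
eef_rot: [0.864, 0.504, -0.0, 0.0]
ft_force: [3.8, 1.9, -10.6]
grip_width: 0.327
gripper_force: 79.5
```

```bash
python3 -m handwheel '[[1,0,0,-0.0004,0],[1,0,0,-0.0008,0],[1,0,0,-0.0008,0]]' 80
```

```text
clock: 18.25
ee_pos: [0.6594, 0.0966, 0.1716]
eef_rot: [0.864, 0.504, -0.0, -0.0]
ft_force: [5.0, 2.7, -15.5]
grip_width: 0.323
gripper_force: 79.9
```

Pull is about 13 N. Holding for over a second.

```bash
python3 -m handwheel '[[1,0,0,0.0002,0],[1,0,0,0.0002,0],[1,0,0,0.0002,0],[1,0,0,0.0002,0],[1,0,0,0.0002,0]]' 80;python3 -m handwheel '[[1,0,0,0,0],[1,0,0,0,0],[1,0,0,0,0],[1,0,0,0,0],[1,0,0,0,0]]' 80
```

```text
clock: 18.88
ee_pos: [0.6594, 0.0967, 0.1716]
eef_rot: [0.864, 0.504, -0.0, -0.0]
ft_force: [3.7, 1.7, -15.2]
grip_width: 0.326
gripper_force: 79.9
clock: 19.5
ee_pos: [0.6594, 0.0967, 0.1716]
eef_rot: [0.864, 0.504, -0.0, -0.0]
ft_force: [4.8, 2.7, -14.4]
grip_width: 0.325
gripper_force: 79.9
```

Catch holds at about 13 N. Lowering back to the seat, releasing and rising.

```bash
python3 -m handwheel '[[1,0,0,0.002,0],[1,0,0,0.004,0],[1,0,0,0.0055,0],[1,0,0,0.0055,0]]' 80;python3 -m handwheel '[[0,0,0,0,0],[-1,0,0,0,0],[-1,0,0,0,0],[-1,0,0,0,0],[-1,0,0,0,0]]' 20
```

```text
clock: 20.0
ee_pos: [0.6596, 0.0969, 0.1674]
eef_rot: [0.864, 0.504, 0.0, 0.0]
ft_force: [-1.3, 3.4, 0.1]
grip_width: 0.325
gripper_force: 81.8
clock: 20.62
ee_pos: [0.6595, 0.0967, 0.1667]
eef_rot: [0.864, 0.504, -0.0, 0.0]
ft_force: [-0.3, -0.0, 0.6]
grip_width: 0.997
gripper_force: 0.0
```

```bash
python3 -m handwheel '[[-1,0,0,-0.01,0],[-1,0,0,-0.03,0],[-1,0,0,-0.06,0],[-1,0,0,-0.1,0],[-1,0,0,-0.12,0]]' 20;  python3 -m handwheel '[[-1,0,0,0,0],[-1,0,0,0,0],[-1,0,0,0,0]]' 20
python3 - <<'E'
from h import *
a=cams.snapshot("side")[:,:,::-1]
cv2.imwrite("pics/c6.png",np.hstack([cv2.resize(a[120:220,190:290],(390,390)),cv2.resize(a[130:210,260:340],(390,390),interpolation=cv2.INTER_CUBIC)]))
for z in(0,.093):print(proj("side",np.array([.6615,.1,.0965+z])))
E
```

```text
clock: 21.25
ee_pos: [0.6607, 0.0969, 0.2908]
eef_rot: [0.864, 0.504, 0.002, 0.001]
ft_force: [0.9, -0.3, -0.6]
grip_width: 1.003
gripper_force: 0.0
clock: 21.62
ee_pos: [0.6587, 0.0966, 0.2849]
eef_rot: [0.864, 0.504, -0.001, -0.001]
ft_force: [1.0, 0.4, 0.2]
grip_width: 1.006
gripper_force: 0.0
[298.6 189.9]
[298.4 162.8]
```

View pics/c6.png

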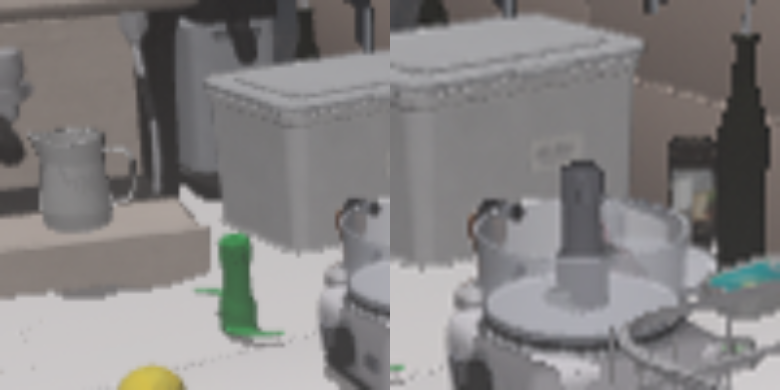

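The blade stands upright in the bowl with its head top at about row 163.5, against 163 predicted for home, and the gripper is clear. Handing in.

```bash
python3 -c "
from workcell import order
print(order.finish_job())"
```

```text
the job is handed in; nothing more can be done
None
```

The chopping blade clicked home on the spindle, its catch held a pull of about 13 N for more than a second, and I let go with it locked on and handed the job in at about 22 s; no verdict came back.

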